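Turn round the beaker drying rack at the chocolate counter

TASK

Clear the drying rack for the next wash: take the dry beakers off its pegs and stand them, still bottom up, on the wooden board, and push the drip tray fully home under the rack. Only then take the wet beakers that lie in the wash crate and put each one bottom up over a peg of its own, rim down on the deck. Leave the scoop and the spatula in the crate and do not disturb the cocoa jar.

Things in the scene. Friction and masses are not known exactly. Their poses are not given: they have to be found in the camera images.
- rack: steel drying rack standing on the counter, 120 mm deep (x) and 348 mm wide (y), fixed. Origin: centre of its underside; x points away from the robot across the row, y along the row of pegs. A slatted deck, top 45 mm above the counter, carries three upright pegs in a row at y = -110, 0 and 110 mm. Below the deck slides the drip tray.
- peg_0 (a point): foot of peg 0 of the rack at the deck's top (45 mm above the counter); the peg is a 16 mm round steel rod that stands upright 75 mm above this point and has a domed tip.
- peg_1 (a point): foot of peg 1 of the rack at the deck's top (45 mm above the counter); the peg is a 16 mm round steel rod that stands upright 75 mm above this point and has a domed tip.
- peg_2 (a point): foot of peg 2 of the rack at the deck's top (45 mm above the counter); the peg is a 16 mm round steel rod that stands upright 75 mm above this point and has a domed tip.
- drip_tray (a joint): how far (m) the white drip tray is pulled out from under the rack towards the robot (the rack's -x): 0 fully home, 0.11 fully out. It slides freely along the rack's x with 1.5 N of friction and stays where it is left.
- drip_front (a point): middle of the outer front face of the drip tray's upright front panel (316 mm wide along the rack's y, 10 mm thick, from 4 to 38 mm above the counter); this point is 30 mm above the counter. With the tray home it lies 85 mm from the rack's centre, that is 25 mm in front of the deck's edge. Push it in the rack's +x to close.
- crate: shallow grey plastic wash crate, fixed, 330 mm (x) by 300 mm (y), walls 18 mm high and 4 mm thick, floor 4 mm thick. Origin: centre of its underside.
- board: wooden board, fixed, 240 mm (x) by 180 mm (y), 16 mm thick, its top 16 mm above the counter. Origin: centre of its underside.
- wet_0: wet beaker lying on its side in the wash crate, mouth roughly away from the robot (may be absent): straight steel beaker, 60 mm wide outside, 90 mm high, wall 2.5 mm, bottom 4 mm, about 130 g. Origin: on its axis at mid height; z runs from the open mouth (rim at z = -45 mm) to the closed bottom (z = +45 mm), so z is up when bottom up. Lying, its axis is 34 mm above the counter.
- wet_1: wet beaker lying on its side in the wash crate, mouth roughly away from the robot (may be absent): straight steel beaker, 60 mm wide outside, 90 mm high, wall 2.5 mm, bottom 4 mm, about 130 g. Origin: on its axis at mid height; z runs from the open mouth (rim at z = -45 mm) to the closed bottom (z = +45 mm), so z is up when bottom up. Lying, its axis is 34 mm above the counter.
- wet_2: wet beaker lying on its side in the wash crate, mouth roughly away from the robot (may be absent): straight steel beaker, 60 mm wide outside, 90 mm high, wall 2.5 mm, bottom 4 mm, about 130 g. Origin: on its axis at mid height; z runs from the open mouth (rim at z = -45 mm) to the closed bottom (z = +45 mm), so z is up when bottom up. Lying, its axis is 34 mm above the counter.
- dry_0: dry beaker that hangs bottom up over a peg of the rack at the start, rim on the deck (may be absent): straight steel beaker, 60 mm wide outside, 90 mm high, wall 2.5 mm, bottom 4 mm, about 130 g. Origin: on its axis at mid height; z runs from the open mouth (rim at z = -45 mm) to the closed bottom (z = +45 mm), so z is up when bottom up. 
- dry_1: dry beaker that hangs bottom up over a peg of the rack at the start, rim on the deck (may be absent): straight steel beaker, 60 mm wide outside, 90 mm high, wall 2.5 mm, bottom 4 mm, about 130 g. Origin: on its axis at mid height; z runs from the open mouth (rim at z = -45 mm) to the closed bottom (z = +45 mm), so z is up when bottom up. 
- dry_2: dry beaker that hangs bottom up over a peg of the rack at the start, rim on the deck (may be absent): straight steel beaker, 60 mm wide outside, 90 mm high, wall 2.5 mm, bottom 4 mm, about 130 g. Origin: on its axis at mid height; z runs from the open mouth (rim at z = -45 mm) to the closed bottom (z = +45 mm), so z is up when bottom up. 
- scoop: aluminium sweet scoop lying in the crate, about 130 mm long, 55 mm wide, 30 mm high. Origin: on the crate floor under the scoop's back wall; handle to its -x. Stays in the crate.
- spatula: palette spatula lying flat across the middle of the crate, 150 mm long, 24 mm wide, 14 mm high, steel blade to its +x, wooden handle to its -x. Origin: on the crate floor under the joint of blade and handle. Stays in the crate.
- cocoa_jar: cocoa jar beyond the board, 80 mm wide, 130 mm high, standing loose on the counter. Origin: centre of its underside. Not to be disturbed.

How it is judged:
On the way, in this order (a step that is already met when the one before it is completed fails the run):
1. every dry beaker stands bottom up on the board and the drip tray is fully home (angle between each of dry_0, dry_1, dry_2's own z axis and vertical below 0.14 rad and z of dry_0 in the frame of board between 0.056 and 0.067 m and x of dry_0 in the frame of board between -0.115 and 0.115 m and y of dry_0 in the frame of board between -0.085 and 0.085 m and linear speed of each of dry_0, dry_1, dry_2 below 0.02 m/s and z of dry_1 in the frame of board between 0.056 and 0.067 m and x of dry_1 in the frame of board between -0.115 and 0.115 m and y of dry_1 in the frame of board between -0.085 and 0.085 m and z of dry_2 in the frame of board between 0.056 and 0.067 m and x of dry_2 in the frame of board between -0.115 and 0.115 m and y of dry_2 in the frame of board between -0.085 and 0.085 m and value of joint drip_tray below 0.008 m), for 0.2 s.
2. every wet beaker stands bottom up over a peg, rim on the deck ((horizontal distance between wet_0 and peg_0 below 0.026 m or horizontal distance between wet_0 and peg_1 below 0.026 m or horizontal distance between wet_0 and peg_2 below 0.026 m) and angle between each of wet_0, wet_1, wet_2's own z axis and vertical below 0.14 rad and z of wet_0 in the frame of rack between 0.085 and 0.096 m and linear speed of each of wet_0, wet_1, wet_2 below 0.02 m/s and (horizontal distance between wet_1 and peg_0 below 0.026 m or horizontal distance between wet_1 and peg_1 below 0.026 m or horizontal distance between wet_1 and peg_2 below 0.026 m) and z of wet_1 in the frame of rack between 0.085 and 0.096 m and (horizontal distance between wet_2 and peg_0 below 0.026 m or horizontal distance between wet_2 and peg_1 below 0.026 m or horizontal distance between wet_2 and peg_2 below 0.026 m) and z of wet_2 in the frame of rack between 0.085 and 0.096 m), for 0.2 s.
At the end, for the whole second after the job is handed in: Every dry beaker stands bottom up (within 8 degrees) with its rim on the board, its axis at least 5 mm inside the board's edge; the drip tray is within 8 mm of fully home; every wet beaker is bottom up (within 8 degrees) over a peg of its own with its rim on the deck (within 5 mm); all at rest (all of step 1 and all of step 2); the robot touches nothing.
It fails at once if a wet beaker is put on the rack while the drip tray is still out or a dry beaker is still on the rack (((x of wet_0 in the frame of rack between -0.06 and 0.06 m and y of wet_0 in the frame of rack between -0.17 and 0.17 m and z of wet_0 in the frame of rack below 0.145 m) or (x of wet_1 in the frame of rack between -0.06 and 0.06 m and y of wet_1 in the frame of rack between -0.17 and 0.17 m and z of wet_1 in the frame of rack below 0.145 m) or (x of wet_2 in the frame of rack between -0.06 and 0.06 m and y of wet_2 in the frame of rack between -0.17 and 0.17 m and z of wet_2 in the frame of rack below 0.145 m)) and (value of joint drip_tray above 0.03 m or ((x of dry_0 in the frame of rack between -0.06 and 0.06 m and y of dry_0 in the frame of rack between -0.17 and 0.17 m and z of dry_0 in the frame of rack below 0.195 m) or (x of dry_1 in the frame of rack between -0.06 and 0.06 m and y of dry_1 in the frame of rack between -0.17 and 0.17 m and z of dry_1 in the frame of rack below 0.195 m) or (x of dry_2 in the frame of rack between -0.06 and 0.06 m and y of dry_2 in the frame of rack between -0.17 and 0.17 m and z of dry_2 in the frame of rack below 0.195 m)))).
It fails at once if the scoop or the spatula is taken out of the crate ((height (world z) of scoop above 0.09 m or horizontal distance between scoop and crate above 0.22 m) or (height (world z) of spatula above 0.09 m or horizontal distance between spatula and crate above 0.22 m)).
It fails at once if the cocoa jar is disturbed (moved over 30 mm or tipped) (distance of cocoa_jar from where it was at the start of the episode above 0.03 m or angle between cocoa_jar's own z axis and vertical above 0.3 rad).
Of wet_0, wet_1, wet_2 only 2 to 3 are there at a start; the rules pass over those that are not, and their reading is None.
Of dry_0, dry_1, dry_2 only 2 to 3 are there at a start; the rules pass over those that are not, and their reading is None.
At some moment in a run one of wet_0, wet_1, wet_2 may be knocked a few centimetres aside while the robot is not near it.
It also fails if it takes over 210 s, if anything falls off the work surface, if the arm or the gripper's body presses on something with over 40 N, if the wrist force passes 120 N, or if a joint passes its speed limit or range.

ROBOT

A 6-joint arm with a two-finger parallel gripper is mounted at the origin on the work surface. World frame = base frame: x ahead of the robot, y to its left, z up, the work surface at z = 0. Lengths are in m, angles in rad, forces in N, time in s.
With the tool pointing down it reaches from about 0.375 to 0.9 m from the base axis. Payload 3.1 kg.
Tool frame: the origin (TCP) lies at the very end of the fingers, on their centre line; the grasp point (between the pads) lies 19 mm behind it (manip.pinch_z is the distance from the TCP to the grasp point, in m); z points along the fingers, y is the direction in which the jaws open and shut (so a half turn about z gives the same grasp; the last joint's range is limited). The gripper opens to 85 mm and grips with 20 to 120 N. Pads are 22 mm wide; open, the fingers measure 114 mm over their backs; the gripper's body (76 mm by 85 mm) begins 54 mm behind the grasp point. The pads swing forward as they close: fully open they stand 13 mm farther back than shut.
Start: joints at [-1.381, 0.527, 1.433, -0, 1.181, -0.178], TCP at [0.225, -0.583, 0.231] pointing down, gripper open.
Joint ranges: [-3.08, 3.08], [-0.75, 2.2], [0.22, 2.44], [-1.43, 4.57], [0, 2.65], [-2.85, 2.85]. Speed limits (rad/s): [2.79, 2.79, 3.14, 3.14, 3.14, 3.14].

INTERFACE

Orientations are given as a unit quaternion [x, y, z, w].
In Python, from station import manip gives the robot as it stands.
- The arm moves only by the tool drive_tool, never from a script. Its argument "increments" is a list of rows, each a list of 7 numbers: the closure in counts, from 0 (fully open) to 255 (shut), then the shift along the tool's x, y, z in cm, then the turn, a rotation vector about the tool's x, y, z in rad. A call has 1 to 20 rows; each row is the pose to reach, as a shift and turn from the pose commanded when the call began, along the tool's axes at that moment; what a row does not reach only later rows make up. A row lasts 1/10 s, in which the tool goes at most 50 mm and 8.59 degrees, less where a joint would pass 70% of its speed; a pose out of reach is approached as far as the arm can. A call with a gripper value outside its range is refused whole. The fingers move at their own pace and stop on an object; "force" is the grip in N (left out, the last holds). Time passes only in rows, so rows that repeat a pose let the fingers close. It gives the time, the measured TCP pose, the force and the opening at its end, in the units of the state.
- manip.sense(): the state, without advancing time (a new reading comes with each control period).
- manip.snapshot(name): name is "side" or "top"; returns the picture (384x512x3 uint8, red, green, blue); there is no depth.
- manip.camera_model(name): a dict with "mtx" (3x3 intrinsics, pixels), "cam_to_world" (4x4, takes a point from camera to world coordinates). Camera axes: x right, y down, z forward; pixel columns grow to the right and rows downward; lengths in m; the calibration is good to about 2 mm. A picture is of the moment at which its call begins. camera_model takes no time and is no camera call.
- manip.sign_off(): hands the job in, once; it reports no verdict.
The state is a dict: "t": time; "q": joint angles; "qd": joint speeds; "tau": joint torques, N m; "tcp_pos": TCP position; "tool_rot": TCP orientation; "force": force on the tool from outside, world axes, zero at the start; "ft_torque": the same for the moment, N m; "finger_gap": opening from 0.0 (shut) to 1.0 (fully open).
Only numpy, scipy, OpenCV 4.12 (cv2) and the standard library are available. Lean on these libraries where they do the work, as an engineer would, in place of code of your own. Each camera call takes 0.05 s, during which the arm holds its last target. There are 200 camera calls.

## Working session

There is one attempt and no reset: what is moved stays moved. The work goes in short steps, Python scripts to look and compute and a tool call to move; the robot and the scene stay as the last step left them, time stands still between calls to the robot, and variables do not carry over. Pictures are saved under pics/ and viewed, about 12 in all and at most 16, crops included, and the job is handed in when it is done.

Besides the shell and the picture viewer there is one more tool, called after ">>>" by a JSON object that holds its "api" and its "payload", one argument or row to a line. drive_tool: Moves the arm, as the interface text tells. Its arguments: {"type":"object","properties":{"increments":{"type":"array","items":{"type":"array","items":{"type":"number"}}},"force":{"type":"number"}},"required":["increments"]}

```bash
ls; mkdir -p pics
cat > h.py <<'E'
import numpy as np, cv2
from station import manip
from scipy.spatial.transform import Rotation as R
def snap(n,f,crop=None,s=1):
    im=manip.snapshot(n)[:,:,::-1]
    if crop: a,b,c,d=crop; im=im[b:d,a:c]
    im=cv2.resize(im,None,fx=s,fy=s,interpolation=cv2.INTER_CUBIC); cv2.imwrite('pics/'+f,im)
def cam(n):
    m=manip.camera_model(n); return np.array(m['mtx']),np.array(m['cam_to_world'])
def px2w(n,u,v,z):
    K,T=cam(n); d=T[:3,:3]@np.linalg.solve(K,[u,v,1]); o=T[:3,3]; return o+d*(z-o[2])/d[2]
def w2px(n,p):
    K,T=cam(n); c=T[:3,:3].T@(np.array(p)-T[:3,3]); q=K@c; return q[:2]/q[2]
E
python3 - <<'E'
from h import *
snap('top','a_top.png',s=1.5); snap('side','a_side.png',s=1.5)
for n in('top','side'): K,T=cam(n); print(K.round(1),T.round(3))
s=manip.sense(); print({k:np.round(v,3) for k,v in s.items()}); print(manip.pinch_z)
print(R.from_quat(s['tool_rot']).as_matrix().round(3))
E
```

```text
pics
[[435.7   0.  261.9]
 [  0.  435.7 188.3]
 [  0.    0.    1. ]] [[-0.024 -0.995  0.097  0.442]
 [-1.     0.022 -0.018  0.003]
 [ 0.016 -0.097 -0.995  1.24 ]
 [ 0.     0.     0.     1.   ]]
[[457.4   0.  259.8]
 [  0.  457.4 195.4]
 [  0.    0.    1. ]] [[-0.95  -0.204  0.235  0.291]
 [-0.31   0.571 -0.76   0.91 ]
 [ 0.021 -0.795 -0.606  0.825]
 [ 0.     0.     0.     1.   ]]
{'t': np.float64(0.1), 'q': array([-1.382,  0.528,  1.434,  0.   ,  1.181, -0.178]), 'qd': array([ 0.001, -0.002, -0.001,  0.002,  0.002, -0.001]), 'tau': array([-0.0000e+00, -4.4330e+01, -1.7859e+01, -0.0000e+00,  4.0000e-03,
        0.0000e+00]), 'tcp_pos': array([ 0.225, -0.583,  0.23 ]), 'tool_rot': array([ 0.983,  0.183,  0.   , -0.001]), 'force': array([ 0.068, -0.578,  0.148]), 'ft_torque': array([0.011, 0.025, 0.038]), 'finger_gap': np.float64(1.0)}
0.0187
[[ 0.933  0.36  -0.   ]
 [ 0.36  -0.933  0.002]
 [ 0.    -0.002 -1.   ]]
```

View pics/a_top.png

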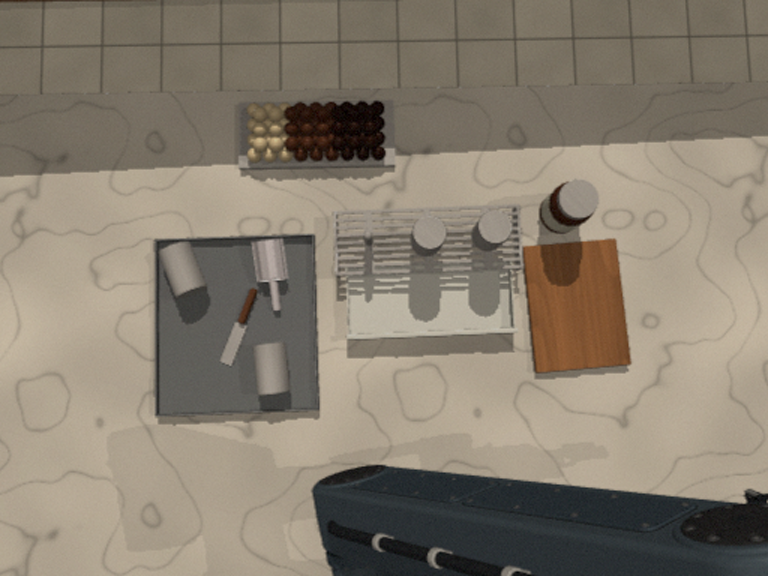

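View pics/a_side.png

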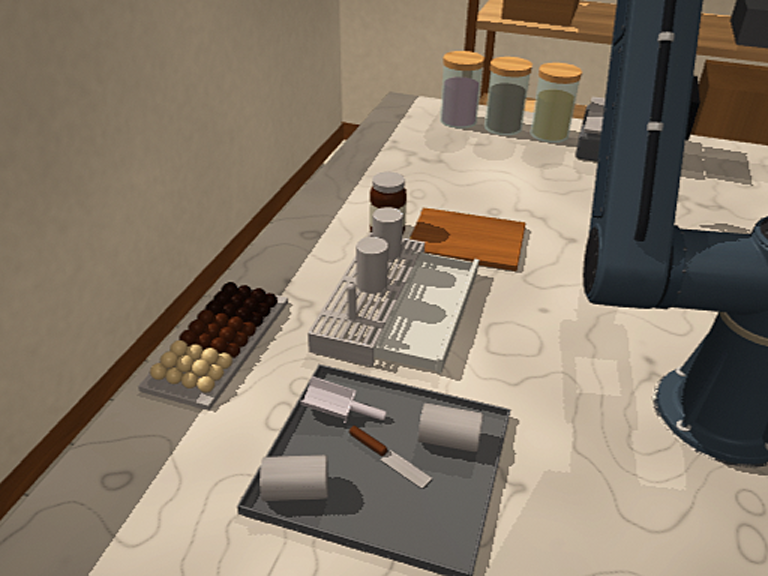

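Run:
```python
from h import *
def p(l,u,v,z,n='top'): print(l,px2w(n,u/1.5,v/1.5,z).round(4))
p('dryA',429,233,.135);p('dryB',493,228,.135)
p('dryA side',372,244,.135,'side');p('dryB side',387,215,.135,'side')
p('pegtip',369,236,.118)
for c in[(525,247),(614,239),(630,362),(537,372)]:p('board',*c,.016)
for c in[(334,213),(520,207),(338,274),(523,268)]:p('deck',*c,.045)
for c in[(348,338),(513,331)]:p('trayfront',*c,.038)
for c in[(156,241),(314,235),(319,413),(156,414)]:p('crate',*c,.018)
for c in[(174,244),(194,292)]:p('wetA',*c,.045)
for c in[(271,342),(273,394)]:p('wetB',*c,.045)
p('wetAc',183,267,.064);p('wetBc',271,368,.064)
p('scoop',270,262,.03);p('scooph',278,310,.02);p('jar',577,197,.13)
```

```text
dryA [ 0.633  -0.0816  0.135 ]
dryB [ 0.6394 -0.1918  0.135 ]
dryA side [ 0.6358 -0.0872  0.135 ]
dryB side [ 0.6423 -0.1945  0.135 ]
pegtip [0.6329 0.0215 0.118 ]
board [ 0.6229 -0.2723  0.016 ]
board [ 0.6346 -0.443   0.016 ]
board [ 0.4016 -0.4598  0.016 ]
board [ 0.3873 -0.2845  0.016 ]
deck [0.6898 0.0866 0.045 ]
deck [ 0.694  -0.2597  0.045 ]
deck [0.5759 0.081  0.045 ]
deck [ 0.5795 -0.2603  0.045 ]
trayfront [0.4584 0.065  0.038 ]
trayfront [ 0.4641 -0.2384  0.038 ]
crate [0.6488 0.4233 0.018 ]
crate [0.654  0.1269 0.018 ]
crate [0.3225 0.1217 0.018 ]
crate [0.3282 0.4197 0.018 ]
wetA [0.6379 0.381  0.045 ]
wetA [0.5486 0.344  0.045 ]
wetB [0.4544 0.2044 0.045 ]
wetB [0.361  0.2013 0.045 ]
wetAc [0.5926 0.3585 0.064 ]
wetBc [0.4081 0.2014 0.064 ]
scoop [0.6028 0.2079 0.03  ]
scooph [0.5137 0.1953 0.02  ]
jar [ 0.6917 -0.341   0.13  ]
```

Run:
```python
from h import *
im=manip.snapshot('top')[:,:,::-1]
a=cv2.resize(im[140:290,95:220],None,fx=4.5,fy=4.5,interpolation=cv2.INTER_CUBIC)
cv2.imwrite('pics/b.png',a[:600])
```

```text
(no output)
```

View pics/b.png

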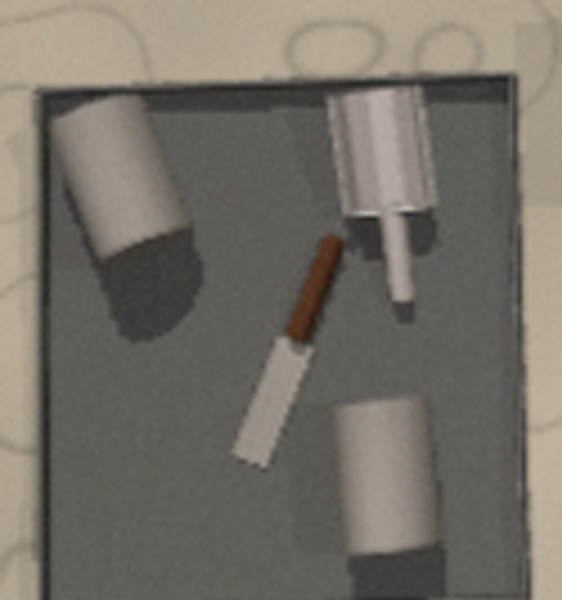

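```bash
cat >> h.py <<'E'
RD=np.diag([1.,-1,-1])
def plan(pos,Rt=RD,msg=''):
    s=manip.sense(); R0=R.from_quat(s['tool_rot']).as_matrix(); p=np.array(s['tcp_pos'])
    d=R0.T@(np.array(pos)-p)*100; w=R.from_matrix(R0.T@Rt).as_rotvec()
    print(msg,'row',d.round(2),w.round(3),'n>=',np.ceil(max(np.linalg.norm(d)/5,np.degrees(np.linalg.norm(w))/8.59)))
E
python3 -c "
from h import *
plan([.634,-.085,.2])"
```

```text
row [ 56.09 -31.71   3.12] [-0.002  0.     0.368] n>= 13.0
```

>>> {"api": "drive_tool", "payload": {
  "increments": [
    [0,56.1,-31.7,3.1,0,0,0.368],
    [0,56.1,-31.7,3.1,0,0,0.368],
    [0,56.1,-31.7,3.1,0,0,0.368],
    [0,56.1,-31.7,3.1,0,0,0.368],
    [0,56.1,-31.7,3.1,0,0,0.368],
    [0,56.1,-31.7,3.1,0,0,0.368],
    [0,56.1,-31.7,3.1,0,0,0.368],
    [0,56.1,-31.7,3.1,0,0,0.368],
    [0,56.1,-31.7,3.1,0,0,0.368],
    [0,56.1,-31.7,3.1,0,0,0.368],
    [0,56.1,-31.7,3.1,0,0,0.368],
    [0,56.1,-31.7,3.1,0,0,0.368],
    [0,56.1,-31.7,3.1,0,0,0.368],
    [0,56.1,-31.7,3.1,0,0,0.368],
    [0,56.1,-31.7,3.1,0,0,0.368],
    [0,56.1,-31.7,3.1,0,0,0.368],
    [0,56.1,-31.7,3.1,0,0,0.368],
    [0,56.1,-31.7,3.1,0,0,0.368]
  ],
  "force": 50
}}

```text
t: 1.95
tcp_pos: [0.6336, -0.087, 0.2005]
tool_rot: [1.0, -0.001, -0.0, 0.0]
force: [-0.3, 0.7, 0.9]
finger_gap: 1.0
```

```bash
python3 -c "
from h import *
snap('side','c.png',(180,80,400,280),2.7)
print(w2px('side',[.634,-.085,.135]), w2px('side',manip.sense()['tcp_pos']))
plan([.635,-.086,.088])"
```

```text
[248.36334948 163.20778983] [248.83427497 142.21331175]
 row [ 0.13 -0.09 11.25] [ 0.     0.    -0.002] n>= 3.0
```

View pics/c.png

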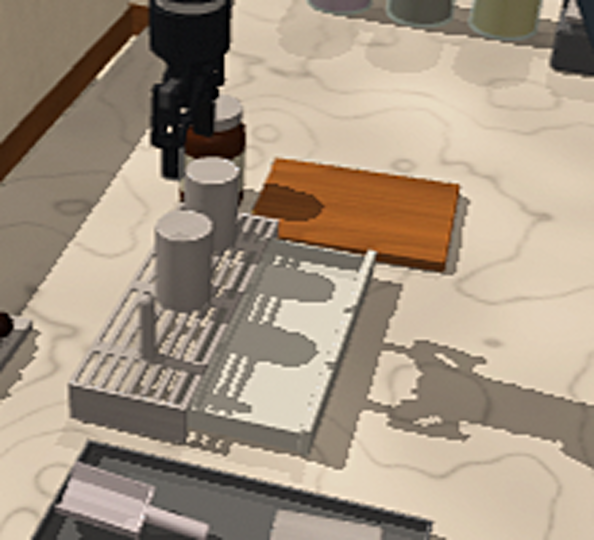

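>>> {"api": "drive_tool", "payload": {
  "increments": [
    [0,0.1,0,4,0,0,0],
    [0,0.1,0,8,0,0,0],
    [0,0.1,0,11.2,0,0,0],
    [0,0.1,0,11.2,0,0,0],
    [255,0.1,0,11.2,0,0,0],
    [255,0.1,0,11.2,0,0,0],
    [255,0.1,0,11.2,0,0,0],
    [255,0.1,0,11.2,0,0,0],
    [255,0.1,0,11.2,0,0,0],
    [255,0.1,0,11.2,0,0,0]
  ],
  "force": 50
}}

```text
t: 3.0
tcp_pos: [0.6369, -0.0863, 0.0908]
tool_rot: [1.0, -0.0, 0.002, 0.001]
force: [0.2, -1.0, 7.4]
finger_gap: 0.679
```

```bash
python3 -c "
from h import *
plan([.635,-.086,.21],msg='up')
plan([.565,-.36,.21],msg='over board')
s=manip.sense();print(s['q'],s['finger_gap'])"
```

```text
up row [-1.400e-01 -1.000e-02 -1.192e+01] [ 0.002 -0.004 -0.   ] n>= 3.0
over board row [ -7.13  27.39 -11.91] [ 0.002 -0.004 -0.   ] n>= 7.0
[-3.08131091e-01  7.22484704e-01  1.49803542e+00 -1.42210692e-04
  9.16318258e-01  1.26295600e+00] 0.6794313920714753
```

>>> {"api": "drive_tool", "payload": {
  "increments": [
    [255,-0.1,0,-4,0,0,0],
    [255,-0.1,0,-8,0,0,0],
    [255,-0.1,0,-12,0,0,0],
    [255,-0.1,0,-12,0,0,0],
    [255,-1.1,4,-12,0,0,0],
    [255,-2.1,8,-12,0,0,0],
    [255,-3.1,12,-12,0,0,0],
    [255,-4.1,16,-12,0,0,0],
    [255,-5.1,20,-12,0,0,0],
    [255,-6.1,24,-12,0,0,0],
    [255,-7.1,27.4,-12,0,0,0],
    [255,-7.1,27.4,-12,0,0,0],
    [255,-7.1,27.4,-12,0,0,0]
  ]
}}

```text
t: 4.3
tcp_pos: [0.5632, -0.3599, 0.2074]
tool_rot: [1.0, -0.001, -0.001, -0.001]
force: [0.9, 0.5, -1.6]
finger_gap: 0.679
```

```bash
python3 -c "
from h import *
snap('side','d.png',(180,60,400,260),2.7)
plan([.565,-.36,.060])"
```

```text
row [ 0.16  0.15 14.75] [-0.002  0.001 -0.001] n>= 3.0
```

View pics/d.png

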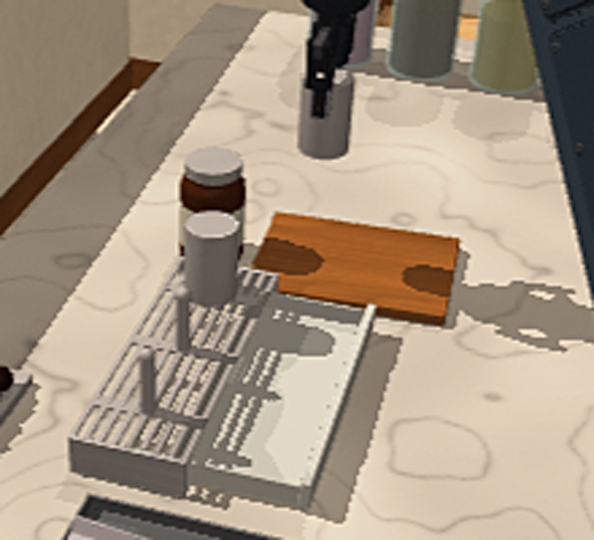

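>>> {"api": "drive_tool", "payload": {
  "increments": [
    [255,0,0,4,0,0,0],
    [255,0,0,8,0,0,0],
    [255,0,0,11.5,0,0,0],
    [255,0,0,13.5,0,0,0],
    [255,0,0,14.3,0,0,0],
    [255,0,0,14.8,0,0,0],
    [255,0,0,14.8,0,0,0]
  ]
}}

```text
t: 5.05
tcp_pos: [0.565, -0.3583, 0.062]
tool_rot: [1.0, 0.001, 0.0, 0.0]
force: [0.6, 0.7, -0.9]
finger_gap: 0.681
```

>>> {"api": "drive_tool", "payload": {
  "increments": [
    [255,0,0,0.1,0,0,0],
    [0,0,0,0.1,0,0,0],
    [0,0,0,0.1,0,0,0],
    [0,0,0,0.1,0,0,0],
    [0,0,0,-2,0,0,0],
    [0,0,0,-6,0,0,0],
    [0,0,0,-10,0,0,0],
    [0,0,0,-13,0,0,0],
    [0,2,-4,-13,0,0,0],
    [0,4,-8,-13,0,0,0],
    [0,6,-12,-13,0,0,0],
    [0,7.4,-16.3,-13,0,0,0],
    [0,7.4,-16.3,-13,0,0,0],
    [0,7.4,-16.3,-13,0,0,0]
  ]
}}

```text
t: 6.45
tcp_pos: [0.6385, -0.1955, 0.1902]
tool_rot: [1.0, 0.001, -0.0, 0.0]
force: [-0.6, 0.7, -0.1]
finger_gap: 0.998
```

```bash
python3 -c "
from h import *
snap('side','e.png',(180,60,400,260),2.7)
print(w2px('side',[.639,-.195,.135]))
plan([.639,-.195,.088])"
```

```text
[259.12279932 143.45875498]
 row [ 0.08 -0.19 10.22] [0.001 0.    0.001] n>= 3.0
```

View pics/e.png

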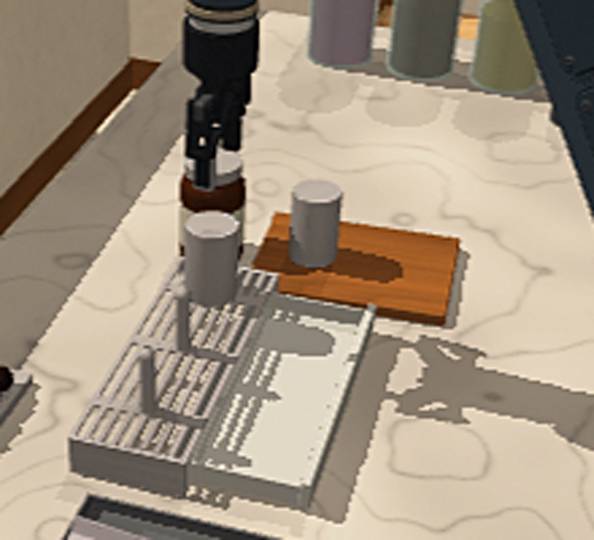

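>>> {"api": "drive_tool", "payload": {
  "increments": [
    [0,0,-0.1,4,0,0,0],
    [0,0,-0.1,8,0,0,0],
    [0,0,-0.1,10.2,0,0,0],
    [0,0,-0.1,10.2,0,0,0],
    [255,0,-0.1,10.2,0,0,0],
    [255,0,-0.1,10.2,0,0,0],
    [255,0,-0.1,10.2,0,0,0],
    [255,0,-0.1,10.2,0,0,0],
    [255,0,-0.1,10.2,0,0,0],
    [255,0,-0.1,6,0,0,0],
    [255,0,-0.1,2,0,0,0],
    [255,0,-0.1,-2,0,0,0],
    [255,0,-0.1,-2,0,0,0]
  ]
}}

```text
t: 7.8
tcp_pos: [0.6418, -0.197, 0.2174]
tool_rot: [1.0, 0.0, 0.006, 0.003]
force: [0.3, 0.4, -0.5]
finger_gap: 0.68
```

```bash
python3 -c "
from h import *
plan([.455,-.367,.21])"
```

```text
row [-18.7   16.99   0.61] [ 0.006 -0.012  0.   ] n>= 6.0
```

>>> {"api": "drive_tool", "payload": {
  "increments": [
    [255,-3.1,2.9,0,0,0,0],
    [255,-6.2,5.8,0,0,0,0],
    [255,-9.3,8.7,0,0,0,0],
    [255,-12.4,11.6,0,0,0,0],
    [255,-15.5,14.5,0,0,0,0],
    [255,-18.5,17,0,0,0,0],
    [255,-18.5,17,0,0,0,0],
    [255,-18.5,17,0,0,0,0],
    [255,-18.5,17,4,0,0,0],
    [255,-18.5,17,8,0,0,0],
    [255,-18.5,17,11.5,0,0,0],
    [255,-18.5,17,13.5,0,0,0],
    [255,-18.5,17,13.5,0,0,0],
    [255,-18.5,17,13.5,0,0,0]
  ]
}}

```text
t: 9.2
tcp_pos: [0.4541, -0.3647, 0.0752]
tool_rot: [1.0, 0.001, -0.0, -0.0]
force: [-0.1, -0.5, -1.4]
finger_gap: 0.678
```

```bash
python3 -c "
from h import *
plan([.455,-.367,.060])"
```

```text
row [0.09 0.23 1.52] [-0.001  0.     0.001] n>= 1.0
```

>>> {"api": "drive_tool", "payload": {
  "increments": [
    [255,0,0,0.8,0,0,0],
    [255,0,0,1.35,0,0,0],
    [255,0,0,1.35,0,0,0],
    [0,0,0,1.35,0,0,0],
    [0,0,0,1.35,0,0,0],
    [0,0,0,1.35,0,0,0],
    [0,0,0,0,0,0,0],
    [0,0,0,-4,0,0,0],
    [0,0,0,-8,0,0,0],
    [0,0,0,-11,0,0,0],
    [0,0,0,-11,0,0,0],
    [255,-1,-5,-11,0,0,0],
    [255,-2,-10,-11,0,0,0],
    [255,-3,-15,-11,0,0,0],
    [255,-4,-20,-11,0,0,0],
    [255,-4.5,-25,-11,0,0,0],
    [255,-4.5,-27.8,-11,0,0,0],
    [255,-4.5,-27.8,-11,0,0,0]
  ]
}}

```text
t: 11.0
tcp_pos: [0.4057, -0.0833, 0.1851]
tool_rot: [1.0, 0.002, -0.002, -0.001]
force: [0.2, -1.3, 0.3]
finger_gap: 0.003
```

```bash
python3 -c "
from h import *
snap('side','f.png',(180,60,400,260),2.7)
plan([.41,-.088,.022])
plan([.55,-.088,.022])"
```

```text
row [ 0.28  0.24 16.34] [-0.     0.001  0.004] n>= 4.0
 row [14.28  0.29 16.32] [-0.     0.001  0.004] n>= 5.0
```

View pics/f.png

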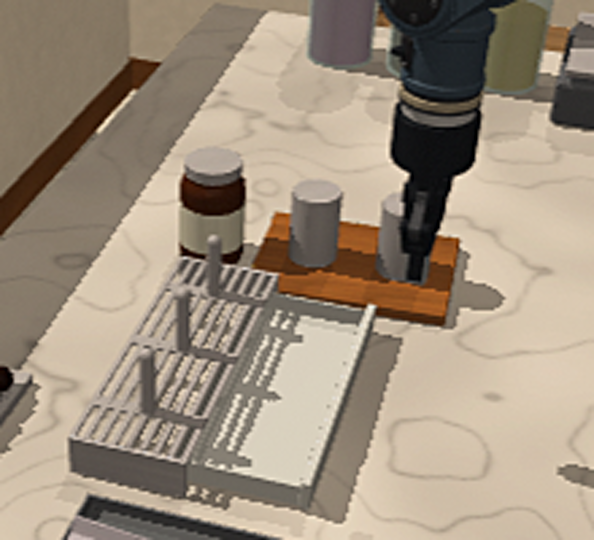

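>>> {"api": "drive_tool", "payload": {
  "increments": [
    [255,0,0.3,5,0,0,0],
    [255,0,0.3,10,0,0,0],
    [255,0,0.3,14,0,0,0],
    [255,0,0.3,16,0,0,0],
    [255,0,0.3,16,0,0,0],
    [255,3,0.3,16,0,0,0],
    [255,4,0.3,16,0,0,0],
    [255,5,0.3,16,0,0,0],
    [255,6,0.3,16,0,0,0],
    [255,7,0.3,16,0,0,0],
    [255,8,0.3,16,0,0,0],
    [255,9,0.3,16,0,0,0],
    [255,10,0.3,16,0,0,0],
    [255,11,0.3,16,0,0,0],
    [255,12,0.3,16,0,0,0],
    [255,12.5,0.3,16,0,0,0],
    [255,12.8,0.3,16,0,0,0],
    [255,12.8,0.3,16,0,0,0]
  ]
}}

```text
t: 12.85
tcp_pos: [0.5372, -0.0909, 0.0253]
tool_rot: [1.0, -0.0, 0.001, 0.0]
force: [-0.4, 0.2, -0.9]
finger_gap: 0.001
```

>>> {"api": "drive_tool", "payload": {
  "increments": [
    [255,0.3,0,0,0,0,0],
    [255,0.6,0,0,0,0,0],
    [255,0.6,0,0,0,0,0]
  ]
}}

```text
t: 13.15
tcp_pos: [0.5427, -0.0908, 0.0253]
tool_rot: [1.0, -0.0, 0.0, 0.0]
force: [0.3, -0.2, 0.2]
finger_gap: -0.001
```

>>> {"api": "drive_tool", "payload": {
  "increments": [
    [255,0.3,0,0,0,0,0],
    [255,0.6,0,0,0,0,0],
    [255,0.9,0,0,0,0,0],
    [255,0.9,0,0,0,0,0]
  ]
}}

```text
t: 13.55
tcp_pos: [0.543, -0.09, 0.0249]
tool_rot: [1.0, 0.001, -0.009, -0.001]
force: [-15.7, -5.4, 10.2]
finger_gap: -0.002
```

```bash
python3 -c "
from h import *
snap('side','g.png',(160,80,360,260),3.3)"
```

```text
(no output)
```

View pics/g.png

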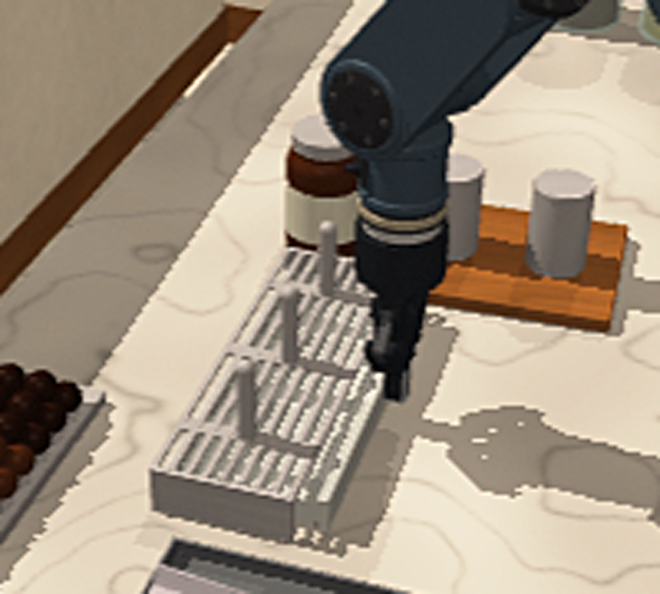

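>>> {"api": "drive_tool", "payload": {
  "increments": [
    [255,-1.5,0,0,0,0,0],
    [255,-5,0,0,0,0,0],
    [255,-7,0,-4,0,0,0],
    [255,-7,0,-8,0,0,0],
    [0,-7,0,-12,0,0,0],
    [0,-7,0,-16,0,0,0],
    [0,-7,0,-20,0,0,0],
    [0,-7,0,-22.5,0,0,0],
    [0,-7,0,-22.5,0,0,0]
  ]
}}

```text
t: 14.5
tcp_pos: [0.4843, -0.0917, 0.2546]
tool_rot: [1.0, -0.0, 0.005, 0.002]
force: [0.4, -0.7, -0.6]
finger_gap: 0.847
```

```bash
python3 -c "
from h import *
s=manip.sense();print(s['q'],s['tcp_pos'])
a=manip.snapshot('top')[140:290,95:220,::-1];b=manip.snapshot('side')[230:380,140:350,::-1]
a=cv2.resize(a,None,fx=2.4,fy=2.4,interpolation=2);b=cv2.resize(b,None,fx=2.4,fy=2.4,interpolation=2);print(a.shape,b.shape)
cv2.imwrite('pics/h.png',np.hstack([a,b]))"
```

```text
[-4.14535967e-01  3.14840368e-01  1.73576596e+00  3.02734823e-04
  1.07971754e+00  1.15626361e+00] [ 0.48429195 -0.09174747  0.25458718]
(360, 300, 3) (360, 504, 3)
```

View pics/h.png

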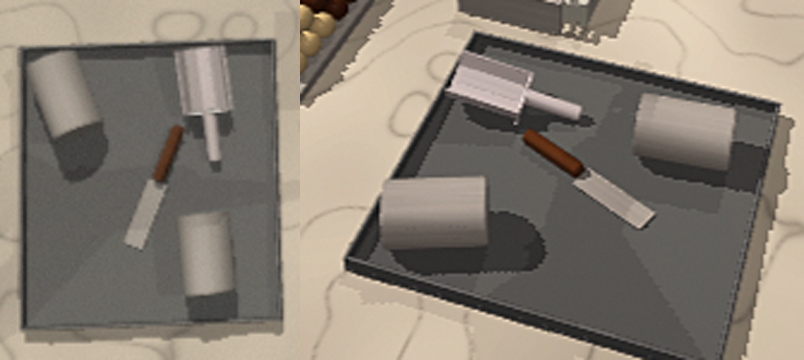

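Run:
```python
from h import *
from scipy.optimize import least_squares
f=lambda u,v,z:px2w('top',95+u/4.5,140+v/4.5,z)
for n,c in(('A',[(52,115),(142,95),(190,228),(102,262)]),('B',[(333,404),(425,398),(440,548),(347,556)])):
    P=np.array([f(*q,.042)[:2] for q in c]); a=(P[0]+P[1])/2;b=(P[3]+P[2])/2
    print(n,P.mean(0).round(4),np.linalg.norm(a-b).round(3),np.arctan2(*(a-b)[::-1]).round(3), np.linalg.norm(P[0]-P[1]).round(3))
D=[([.527,1.433],[.2246,-.583,.2305]),([.7225,1.498],[.6369,-.0863,.0908]),([.3148,1.7358],[.4843,-.0917,.2546])]
def g(p):
    a,h,L1,L2,ph=p;o=[]
    for (q2,q3),(x,y,z) in D:
        r=np.sqrt(x*x+y*y-.111**2); o+=[a+L1*np.sin(q2)+L2*np.sin(q2+q3+ph)-r,h+L1*np.cos(q2)+L2*np.cos(q2+q3+ph)-z]
    return np.r_[o,.001*a]
s=least_squares(g,[0,.1,.4,.4,0]);print(s.x.round(3),s.cost)
```

```text
A [0.593  0.3652] 0.092 0.337 0.056
B [0.4061 0.2047] 0.091 0.09 0.056
[ 0.005 -0.026  0.58   0.402  0.264] 1.1144849374734565e-06
```

```bash
cat >> h.py <<'E'
def RT(phi,yaw):
    c,s=np.cos(yaw),np.sin(yaw);S,C=np.sin(phi),np.cos(phi)
    x=np.array([C*c,C*s,S]);z=np.array([S*c,S*s,-C]); return np.stack([x,np.cross(z,x),z],1)
def grasp(c,yaw,phi=np.radians(50),back=0.,sh=.012,dz=.023,zc=.034):
    Rt=RT(phi,yaw); G=np.array([c[0]-sh*np.cos(yaw),c[1]-sh*np.sin(yaw),zc])
    return G+(dz-back)*Rt[:,2],Rt
E
python3 - <<'E'
from h import *
p,Rt=grasp((.593,.363),.35,back=.12); p[2]+=.05; print(p); plan(p,Rt)
E
```

```text
[0.51192621 0.33340576 0.1463504 ]
 row [  3.   -42.42  10.42] [ 0.154  0.862 -0.327] n>= 9.0
```

>>> {"api": "drive_tool", "payload": {
  "increments": [
    [40,1,-15,0,0,0,0],
    [40,2,-25,0,0,0,0],
    [40,3,-42.4,0,0.154,0.862,-0.327],
    [40,3,-42.4,0,0.154,0.862,-0.327],
    [40,3,-42.4,0,0.154,0.862,-0.327],
    [40,3,-42.4,0,0.154,0.862,-0.327],
    [40,3,-42.4,0,0.154,0.862,-0.327],
    [40,3,-42.4,0,0.154,0.862,-0.327],
    [40,3,-42.4,0,0.154,0.862,-0.327],
    [40,3,-42.4,0,0.154,0.862,-0.327],
    [40,3,-42.4,0,0.154,0.862,-0.327],
    [40,3,-42.4,5,0.154,0.862,-0.327],
    [40,3,-42.4,10.4,0.154,0.862,-0.327],
    [40,3,-42.4,10.4,0.154,0.862,-0.327],
    [40,3,-42.4,10.4,0.154,0.862,-0.327]
  ]
}}

```text
t: 16.1
tcp_pos: [0.5478, 0.3357, 0.2501]
tool_rot: [0.909, 0.164, 0.376, -0.075]
force: [-0.5, -1.2, 0.5]
finger_gap: 0.845
```

Run:
```python
from h import *
s=manip.sense();print(np.round(s['q'],3))
p,Rt=grasp((.593,.363),.35,back=.12); p[2]+=.05; print(p); plan(p,Rt)
p,Rt=grasp((.593,.363),.35,back=.1); plan(p,Rt)
p,Rt=grasp((.593,.363),.35); plan(p,Rt)
a=manip.snapshot('top')[130:250,85:235,::-1];b=manip.snapshot('side')[200:360,140:340,::-1]
a=cv2.resize(a,(600,480)); b=cv2.resize(b,(600,480));cv2.imwrite('pics/i.png',cv2.resize(np.hstack([a,b]),(800,320),interpolation=cv2.INTER_AREA))
```

```text
[ 0.376  0.395  1.96   1.699 -0.    -0.109]
[0.51192621 0.33340576 0.1463504 ]
 row [-9.78 -0.92  4.9 ] [-0.018  0.086 -0.001] n>= 3.0
 row [-13.15  -0.82  10.42] [-0.018  0.086 -0.001] n>= 4.0
 row [-12.29  -0.63  20.39] [-0.018  0.086 -0.001] n>= 5.0
```

View pics/i.png

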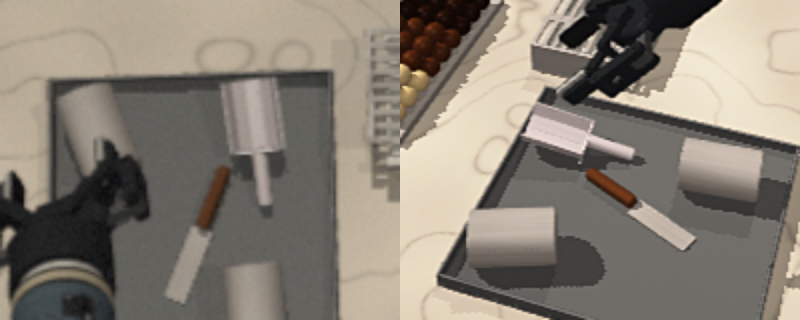

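Run:
```python
from h import *
p,Rt=grasp((.593,.363),.35,phi=np.radians(30),back=.13,dz=.02); print(p); p[2]=.25;plan(p,Rt)
```

```text
[0.53006203 0.34002585 0.12926279]
 row [-1.11 -1.03 -1.04] [-0.019 -0.263  0.   ] n>= 2.0
```

>>> {"api": "drive_tool", "payload": {
  "increments": [
    [40,-1.1,-1,-1,-0.019,-0.263,0],
    [40,-1.1,-1,-1,-0.019,-0.263,0],
    [40,-1.1,-1,-1,-0.019,-0.263,0],
    [40,-1.1,-1,-1,-0.019,-0.263,0],
    [40,-1.1,-1,-1,-0.019,-0.263,0],
    [40,-1.1,-1,-1,-0.019,-0.263,0],
    [40,-1.1,-1,-1,-0.019,-0.263,0]
  ]
}}

```text
t: 16.9
tcp_pos: [0.5228, 0.357, 0.2461]
tool_rot: [0.939, 0.187, 0.273, -0.09]
force: [0.0, 0.5, -0.4]
finger_gap: 0.84
```

Run:
```python
from h import *
print(np.round(manip.sense()['q'],3))
for b in(.08,0):
  p,Rt=grasp((.593,.363),.35,phi=np.radians(30),back=b,dz=.02); plan(p,Rt)
```

```text
[0.39  0.373 1.848 0.203 0.347 1.398]
 row [-6.61  3.07 14.61] [-0.09  -0.054  0.018] n>= 4.0
 row [-7.05  3.79 22.57] [-0.09  -0.054  0.018] n>= 5.0
```

>>> {"api": "drive_tool", "payload": {
  "increments": [
    [40,-6.6,3.1,4,-0.09,-0.054,0.018],
    [40,-6.6,3.1,8,-0.09,-0.054,0.018],
    [40,-6.6,3.1,12,-0.09,-0.054,0.018],
    [40,-6.6,3.1,14.6,-0.09,-0.054,0.018],
    [40,-6.6,3.1,14.6,-0.09,-0.054,0.018],
    [40,-6.6,3.1,14.6,-0.09,-0.054,0.018]
  ]
}}

```text
t: 17.5
tcp_pos: [0.554, 0.3504, 0.0859]
tool_rot: [0.951, 0.169, 0.255, -0.047]
force: [-0.1, 0.1, -0.5]
finger_gap: 0.843
```

Run:
```python
from h import *
print(np.round(manip.sense()['q'],3))
for b in(.08,0):
  p,Rt=grasp((.593,.363),.35,phi=np.radians(30),back=b,dz=.02); plan(p,Rt)
a=manip.snapshot('top')[130:250,85:235,::-1];b=manip.snapshot('side')[200:360,140:340,::-1]
a=cv2.resize(a,(600,480)); b=cv2.resize(b,(600,480));cv2.imwrite('pics/j.png',cv2.resize(np.hstack([a,b]),(800,320),interpolation=cv2.INTER_AREA))
```

```text
[ 0.405  0.683  1.857 -0.297  0.08   1.912]
 row [-0.09  0.16 -0.05] [-0.004 -0.002  0.001] n>= 1.0
 row [-0.1   0.19  7.95] [-0.004 -0.002  0.001] n>= 2.0
```

View pics/j.png

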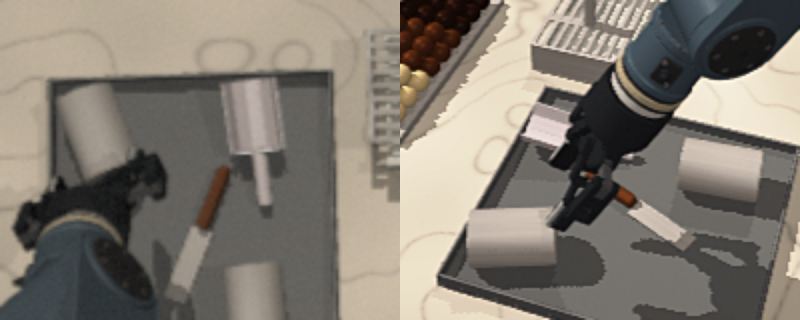

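```bash
cat >> h.py <<'E'
def hull(n,c,yaw):
    a=np.array([np.cos(yaw),np.sin(yaw),0]);b=np.array([-a[1],a[0],0]);P=[]
    for e in(-.045,.045):
        for t in np.linspace(0,6.28,40): P.append(w2px(n,np.array([c[0],c[1],.034])+e*a+.03*(np.cos(t)*b+np.sin(t)*np.array([0,0,1]))))
    return cv2.convexHull(np.float32(P))
def overlay(n,f,items,crop,s):
    im=manip.snapshot(n)[:,:,::-1]; a,b,c,d=crop
    im=cv2.resize(im[b:d,a:c],None,fx=s,fy=s,interpolation=2)
    for c_,y in items: cv2.polylines(im,[np.int32(np.round((hull(n,c_,y)+.5-[a,b])*s))],True,(0,0,255),1)
    return im
E
python3 - <<'E'
from h import *
it=[((.593,.363),.35),((.406,.203),.06)]
a=overlay('top','',it,(95,140,220,290),4); b=overlay('side','',it,(160,240,350,350),4)
a=cv2.resize(a,None,fx=.9,fy=.9);b=cv2.resize(b,None,fx=.9,fy=.9)
c=np.zeros((540,450+700,3),np.uint8);c[:a.shape[0],:450]=a;c[:b.shape[0],450:450+b.shape[1]]=b
cv2.imwrite('pics/k.png',cv2.resize(c[:,:450+b.shape[1]],(800,int(800*540/(450+b.shape[1]))),interpolation=cv2.INTER_AREA))
E
```

```text
(no output)
```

View pics/k.png

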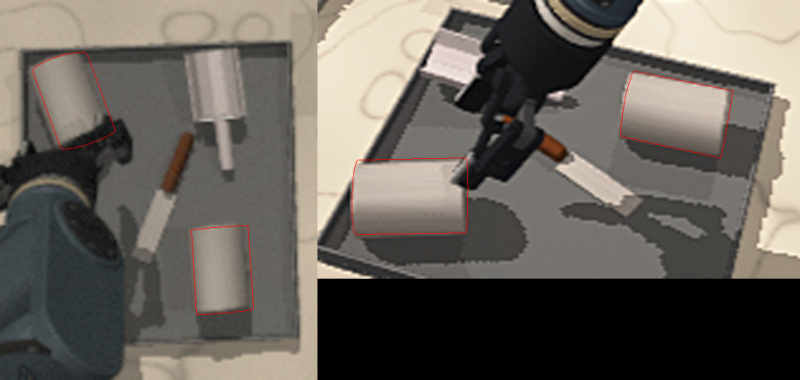

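Run:
```python
from h import *
for b in(.07,0):
  p,Rt=grasp((.593,.363),.35,phi=np.radians(22),back=b,dz=.02); plan(p,Rt)
```

```text
row [0.25 0.19 1.3 ] [-0.005 -0.148  0.001] n>= 1.0
 row [-0.79  0.22  8.22] [-0.005 -0.148  0.001] n>= 2.0
```

>>> {"api": "drive_tool", "payload": {
  "increments": [
    [40,0.2,0.2,1.3,-0.005,-0.148,0],
    [40,0.2,0.2,1.3,-0.005,-0.148,0],
    [40,0,0.2,3.5,-0.005,-0.148,0],
    [40,-0.4,0.2,5.5,-0.005,-0.148,0],
    [40,-0.6,0.2,7,-0.005,-0.148,0],
    [40,-0.8,0.2,8.2,-0.005,-0.148,0],
    [40,-0.8,0.2,8.2,-0.005,-0.148,0],
    [40,-0.8,0.2,8.2,-0.005,-0.148,0]
  ]
}}

```text
t: 18.5
tcp_pos: [0.588, 0.3613, 0.013]
tool_rot: [0.967, 0.172, 0.187, -0.032]
force: [0.7, 0.4, 0.2]
finger_gap: 0.841
```

Run:
```python
from h import *
print(np.round(manip.sense()['q'],3))
p,Rt=grasp((.593,.363),.35,phi=np.radians(22),dz=.02); print(p);plan(p,Rt)
```

```text
[ 0.397  0.828  1.684 -0.074  0.25   1.686]
[0.58876543 0.36145426 0.01545632]
 row [ 0.16  0.01 -0.2 ] [0.001 0.003 0.001] n>= 1.0
```

>>> {"api": "drive_tool", "payload": {
  "increments": [
    [40,0.1,0,-0.2,0,0,0],
    [255,0.1,0,-0.2,0,0,0],
    [255,0.1,0,-0.2,0,0,0],
    [255,0.1,0,-0.2,0,0,0],
    [255,0.1,0,-0.2,0,0,0],
    [255,0.1,0,-0.2,0,0,0],
    [255,1.1,0,-2.5,0,0,0],
    [255,2.6,0,-6.5,0,0,0],
    [255,4.1,0,-10.2,0,0,0],
    [255,5.6,0,-14,0,0,0],
    [255,6.8,0,-16.9,0,0,0],
    [255,6.8,0,-16.9,0,0,0],
    [255,6.8,0,-16.9,0,0,0]
  ],
  "force": 60
}}

```text
t: 19.8
tcp_pos: [0.5877, 0.3614, 0.1955]
tool_rot: [0.967, 0.172, 0.187, -0.032]
force: [-0.5, -0.9, -2.6]
finger_gap: 0.692
```

```bash
cat > fit.py <<'E'
from h import *
from scipy.optimize import least_squares
dn=[0,0,-1]
D=[([.527,1.433],[.2246,-.583,.2305],dn),([.7225,1.498],[.6369,-.0863,.0908],dn),([.3148,1.7358],[.4843,-.0917,.2546],dn)]
def add(q,p,rot): D.append((q,p,R.from_quat(np.array(rot)/np.linalg.norm(rot)).as_matrix()[:,2]))
add([.828,1.684],[.588,.3613,.013],[.967,.172,.187,-.032]);add([.683,1.857],[.554,.3504,.0859],[.951,.169,.255,-.047])
add([.373,1.848],[.5228,.357,.2461],[.939,.187,.273,-.09]);add([.395,1.96],[.5478,.3357,.2501],[.909,.164,.376,-.075])
s=manip.sense();add(s['q'][1:3],s['tcp_pos'],s['tool_rot'])
def g(p):
    a,h,L1,L2,ph,d=p;o=[]
    for q,x,z in D:
        w=np.array(x)-d*np.array(z);r=np.sqrt(w[0]**2+w[1]**2-.111**2)
        o+=[a+L1*np.sin(q[0])+L2*np.sin(q[0]+q[1]+ph)-r,h+L1*np.cos(q[0])+L2*np.cos(q[0]+q[1]+ph)-w[2]]
    return np.r_[o,.01*a]
s=least_squares(g,[0,.2,.45,.45,0,.25])
if __name__=='__main__':
    print(s.x.round(3),abs(s.fun).max())
    a,h,L1,L2,ph,d=s.x
    for nm,pg in(('1',(.635,-.087)),('2',(.6336,.023))):
      for zz in (.09,.2):
        for yaw in(-.2,0,.4,.8,1.2):
          z=RT(np.radians(-68),yaw)[:,2];w=np.array([*pg,zz])-(d-.02)*z
          r=np.sqrt(w[0]**2+w[1]**2-.111**2);print(nm,zz,yaw,w.round(3),'dist/max',(np.hypot(r-a,w[2]-h)/np.sqrt(L1**2+L2**2+2*L1*L2*np.cos(.22+ph))).round(3))
E
python3 fit.py
```

```text
[0.004 0.272 0.585 0.406 0.283 0.293] 0.0015233412689202308
1 0.09 -0.2 [ 0.883 -0.137  0.192] dist/max 0.923
1 0.09 0 [ 0.889 -0.087  0.192] dist/max 0.921
1 0.09 0.4 [0.869 0.012 0.192] dist/max 0.896
1 0.09 0.8 [0.812 0.095 0.192] dist/max 0.842
1 0.09 1.2 [0.727 0.149 0.192] dist/max 0.764
1 0.2 -0.2 [ 0.883 -0.137  0.302] dist/max 0.92
1 0.2 0 [ 0.889 -0.087  0.302] dist/max 0.918
1 0.2 0.4 [0.869 0.012 0.302] dist/max 0.893
1 0.2 0.8 [0.812 0.095 0.302] dist/max 0.839
1 0.2 1.2 [0.727 0.149 0.302] dist/max 0.76
2 0.09 -0.2 [ 0.882 -0.027  0.192] dist/max 0.911
2 0.09 0 [0.887 0.023 0.192] dist/max 0.916
2 0.09 0.4 [0.867 0.122 0.192] dist/max 0.903
2 0.09 0.8 [0.81  0.205 0.192] dist/max 0.862
2 0.09 1.2 [0.725 0.259 0.192] dist/max 0.793
2 0.2 -0.2 [ 0.882 -0.027  0.302] dist/max 0.907
2 0.2 0 [0.887 0.023 0.302] dist/max 0.913
2 0.2 0.4 [0.867 0.122 0.302] dist/max 0.9
2 0.2 0.8 [0.81  0.205 0.302] dist/max 0.858
2 0.2 1.2 [0.725 0.259 0.302] dist/max 0.79
```

Run:
```python
from h import *
plan([.52,.12,.30],RT(np.radians(22),.35),'A')
plan([.52,.12,.30],RT(np.radians(-23),.38),'B')
plan([.52,.12,.30],RT(np.radians(-68),.4),'C')
```

```text
A row [ -9.73  20.35 -15.13] [0.001 0.003 0.001] n>= 6.0
B row [ -9.73  20.35 -15.13] [ 0.001 -0.782 -0.03 ] n>= 6.0
C row [ -9.73  20.35 -15.13] [-0.02  -1.568 -0.051] n>= 11.0
```

>>> {"api": "drive_tool", "payload": {
  "increments": [
    [255,-2,4,-3,0,0,0],
    [255,-4,8,-6,0,0,0],
    [255,-6,12,-9,0,0,0],
    [255,-8,16,-12,0,-0.15,0],
    [255,-9.7,20.3,-15.1,0,-0.3,-0.01],
    [255,-9.7,20.3,-15.1,0,-0.45,-0.02],
    [255,-9.7,20.3,-15.1,0,-0.6,-0.03],
    [255,-9.7,20.3,-15.1,0,-0.75,-0.03],
    [255,-9.7,20.3,-15.1,-0.01,-0.9,-0.03],
    [255,-9.7,20.3,-15.1,-0.01,-1.05,-0.04],
    [255,-9.7,20.3,-15.1,-0.02,-1.2,-0.04],
    [255,-9.7,20.3,-15.1,-0.02,-1.35,-0.05],
    [255,-9.7,20.3,-15.1,-0.02,-1.5,-0.05],
    [255,-9.7,20.3,-15.1,-0.02,-1.568,-0.05],
    [255,-9.7,20.3,-15.1,-0.02,-1.568,-0.05],
    [255,-9.7,20.3,-15.1,-0.02,-1.568,-0.05]
  ]
}}

```text
t: 21.4
tcp_pos: [0.5205, 0.1207, 0.2971]
tool_rot: [0.812, 0.165, -0.549, 0.111]
force: [-0.0, -0.5, -1.8]
finger_gap: 0.692
```

```bash
cat >> h.py <<'E'
def place(pg,yaw=.4,phi=np.radians(-68),rim=.045,dz=.02,off=.057):
    Rt=RT(phi,yaw); return np.array([*pg,rim+off])+dz*Rt[:,2],Rt
E
python3 - <<'E'
from h import *
print(np.round(manip.sense()['q'],3))
plan([.52,.12,.30],RT(np.radians(-68),.4),'C')
p,Rt=place((.6336,.023),rim=.15); print(p); plan(p,Rt,'hover')
snap('side','l.png',(150,40,390,240),2.5)
E
```

```text
[ 0.148  0.905  0.981 -0.35   2.403  1.211]
C row [-0.29  0.05 -0.04] [-0.001  0.003  0.001] n>= 1.0
[0.61652014 0.01577875 0.19950787]
hover row [10.82 13.41 -0.8 ] [-0.001  0.003  0.001] n>= 4.0
```

View pics/l.png

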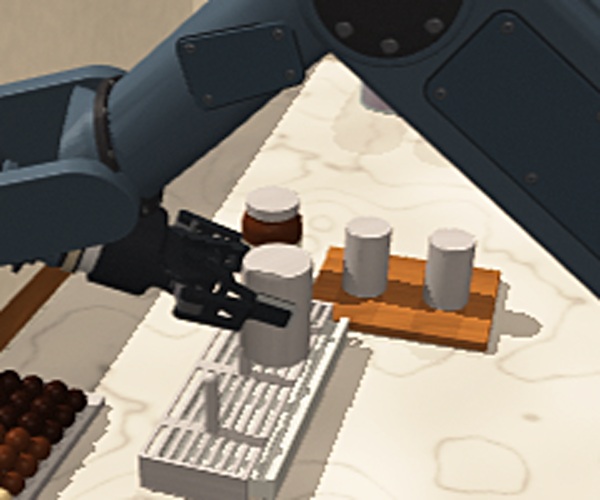

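>>> {"api": "drive_tool", "payload": {
  "increments": [
    [255,3,3.5,0,0,0,0],
    [255,6,7,0,0,0,0],
    [255,9,10.5,-0.5,0,0,0],
    [255,10.8,13.4,-0.8,0,0,0],
    [255,10.8,13.4,-0.8,0,0,0],
    [255,10.8,13.4,-0.8,0,0,0],
    [255,10.8,13.4,-0.8,0,0,0]
  ]
}}

```text
t: 22.15
tcp_pos: [0.6169, 0.0168, 0.2042]
tool_rot: [0.813, 0.165, -0.547, 0.111]
force: [-0.6, 0.8, -1.4]
finger_gap: 0.694
```

```bash
cat >> h.py <<'E'
def uphull(n,c,rim):
    P=[w2px(n,[c[0]+.03*np.cos(t),c[1]+.03*np.sin(t),rim+e]) for e in(0,.09) for t in np.linspace(0,6.28,40)]
    return cv2.convexHull(np.float32(P))
def upview(f,c,rim,half=42):
    o=[]
    for n in('side','top'):
        im=manip.snapshot(n)[:,:,::-1]; u,v=w2px(n,[*c,rim+.03]).astype(int); a,b=u-half,v-half; s=390/2/half
        m=cv2.resize(im[b:b+2*half,a:a+2*half],(390,390),interpolation=2)
        cv2.polylines(m,[np.int32(np.round((uphull(n,c,rim)+.5-[a,b])*s))],True,(0,0,255),1); o.append(m)
    cv2.imwrite('pics/'+f,np.hstack(o))
E
python3 - <<'E'
from h import *
s=manip.sense();print(np.round(s['q'],3))
p,Rt=place((.6336,.023),rim=.15); plan(p,Rt,'hover')
T=R.from_quat(s['tool_rot']).as_matrix(); G=np.array(s['tcp_pos'])-.02*T[:,2]; print('G',G)
p,Rt=place((.6336,.023)); plan(p,Rt,'down')
upview('m.png',G[:2],G[2]-.057)
E
```

```text
[ 0.015  1.112  0.741 -0.526  2.374  1.024]
hover row [0.41 0.08 0.24] [ 0.    -0.002 -0.001] n>= 1.0
G [0.63391493 0.02397801 0.21175782]
down row [10.14  0.07  4.19] [ 0.    -0.002 -0.001] n>= 3.0
```

View pics/m.png

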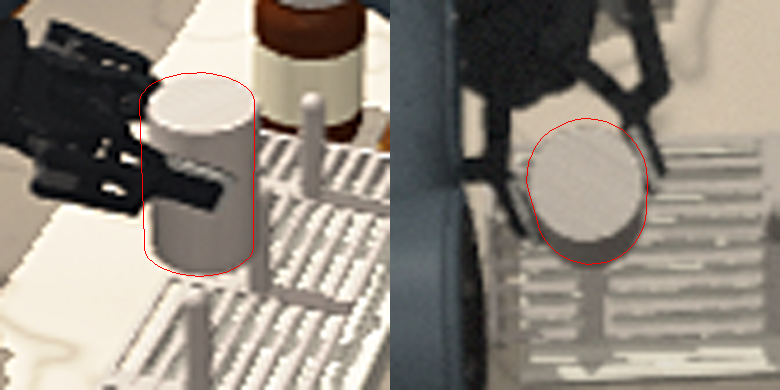

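>>> {"api": "drive_tool", "payload": {
  "increments": [
    [255,3,0,1.2,0,0,0],
    [255,6,0,2.5,0,0,0],
    [255,8.2,0,3.4,0,0,0],
    [255,9.2,0,3.8,0,0,0],
    [255,9.6,0,4,0,0,0],
    [255,9.6,0,4,0,0,0],
    [255,9.6,0,4,0,0,0]
  ]
}}

```text
t: 22.95
tcp_pos: [0.6166, 0.0155, 0.0996]
tool_rot: [0.813, 0.164, -0.547, 0.111]
force: [-0.3, -0.1, -1.6]
finger_gap: 0.689
```

Run:
```python
from h import *
p,Rt=place((.6336,.023)); print(p);plan(p,Rt,'down')
```

```text
[0.61652014 0.01577875 0.09450787]
down row [ 0.47 -0.03  0.19] [ 0.    -0.002 -0.001] n>= 1.0
```

>>> {"api": "drive_tool", "payload": {
  "increments": [
    [255,0.2,0,0.08,0,0,0],
    [255,0.4,0,0.16,0,0,0],
    [255,0.4,0,0.16,0,0,0]
  ]
}}

```text
t: 23.25
tcp_pos: [0.6168, 0.0156, 0.0971]
tool_rot: [0.813, 0.163, -0.548, 0.112]
force: [2.9, 2.4, 4.9]
finger_gap: 0.69
```

>>> {"api": "drive_tool", "payload": {
  "increments": [
    [255,0,0,0,0,0,0],
    [0,0,0,0,0,0,0],
    [0,0,0,0,0,0,0],
    [0,0,0,0,0,0,0],
    [0,0,0,0,0,0,0],
    [0,0,0,-1,0,0,0],
    [0,-2.8,0,-2.2,0,0,0],
    [0,-6.5,0,-3.7,0,0,0],
    [0,-10.2,0,-5.2,0,0,0],
    [0,-14,0,-6.7,0,0,0],
    [0,-14,0,-6.7,0,0,0],
    [0,-14,0,-6.7,0,0,0]
  ]
}}

```text
t: 24.45
tcp_pos: [0.6252, 0.0193, 0.25]
tool_rot: [0.813, 0.164, -0.547, 0.111]
force: [0.4, 0.3, -0.7]
finger_gap: 1.0
```

Run:
```python
from h import *
print(np.round(manip.sense()['q'],3))
it=[((.406,.203),.06)]
a=overlay('top','',it,(95,140,255,290),3); b=overlay('side','',it,(190,160,350,310),3)
cv2.imwrite('pics/n.png',cv2.resize(np.hstack([a,b]),(800,375)))
plan([.45,.12,.30],RT(np.radians(-68),.4))
plan([.45,.12,.30],RT(0,.06))
```

```text
[ 0.017  1.081  0.688 -0.571  2.447  0.963]
 row [ -9.38 -16.08   9.32] [-0.001  0.003  0.001] n>= 5.0
 row [ -9.38 -16.08   9.32] [0.201 1.178 0.299] n>= 9.0
```

View pics/n.png

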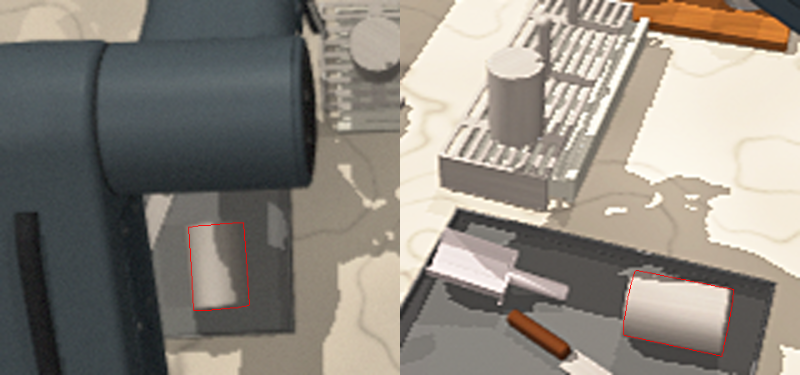

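```bash
cat > ik.py <<'E'
from fit import *
a_,h_,L1,L2,ph,d_=s.x
def ik(p,Rt):
    z=Rt[:,2];w=p-d_*z; r=np.sqrt(w[0]**2+w[1]**2-.111**2); q1=np.arctan2(w[1],w[0])-np.arctan2(.111,r)
    X,Z=r-a_,w[2]-h_;D2=X*X+Z*Z;b=np.arccos((D2-L1**2-L2**2)/(2*L1*L2)); q3=b-ph
    q2=np.arctan2(X,Z)-np.arctan2(L2*np.sin(b),L1+L2*np.cos(b))
    f=q2+q3; e=np.array([np.sin(f)*np.cos(q1),np.sin(f)*np.sin(q1),np.cos(f)])
    t=np.arctan2(z[:2]@[np.cos(q1),np.sin(q1)],z[2])%(2*np.pi)
    return np.round([q1,q2,q3,np.arccos(e@z),t-f],3)
E
python3 - <<'E'
from ik import *
for D in(0,5,10,15,20,25):
    f=np.radians(D)
    print(D,'grasp',ik(*grasp((.406,.203),.06,phi=f,dz=.02)),*[('place',y,ik(*place((.635,-.087),yaw=y,phi=f-np.pi/2))) for y in(.3,.5)])
E
```

```text
0 grasp [0.221 0.72  2.042 0.38  0.38 ] ('place', 0.3, array([-0.131,  1.415,  0.577,  2.549,  2.721])) ('place', 0.5, array([-0.076,  1.382,  0.673,  2.407,  2.658]))
5 grasp [0.23  0.718 2.098 0.24  0.24 ] ('place', 0.3, array([-0.131,  1.379,  0.603,  2.49 ,  2.635])) ('place', 0.5, array([-0.077,  1.346,  0.696,  2.352,  2.566]))
10 grasp [0.241 0.725 2.153 0.097 0.092] ('place', 0.3, array([-0.133,  1.341,  0.634,  2.424,  2.545])) ('place', 0.5, array([-0.079,  1.309,  0.725,  2.292,  2.471]))
15 grasp [ 0.253  0.743  2.208  0.082 -0.066] ('place', 0.3, array([-0.135,  1.301,  0.671,  2.353,  2.453])) ('place', 0.5, array([-0.082,  1.27 ,  0.758,  2.226,  2.374]))
20 grasp [ 0.265  0.771  2.261  0.243 -0.233] ('place', 0.3, array([-0.139,  1.26 ,  0.712,  2.278,  2.358])) ('place', 0.5, array([-0.087,  1.231,  0.795,  2.157,  2.275]))
25 grasp [ 0.279  0.813  2.313  0.422 -0.412] ('place', 0.3, array([-0.143,  1.218,  0.757,  2.197,  2.26 ])) ('place', 0.5, array([-0.093,  1.19 ,  0.835,  2.083,  2.175]))
```

Run:
```python
from ik import *
p,Rt=grasp((.406,.203),.06,phi=np.radians(5),dz=.02,back=.15); print(p,ik(p,Rt)); plan(p,Rt)
p[2]+=.1;plan(p,Rt); print(ik(p,Rt))
```

```text
[0.38271174 0.20160102 0.16350531] [0.236 0.363 2.03  0.663 0.663]
 row [  2.18 -26.19  17.21] [0.189 1.264 0.311] n>= 9.0
 row [ -7.11 -26.21  13.49] [0.189 1.264 0.311] n>= 9.0
[0.236 0.184 1.904 0.968 0.968]
```

>>> {"api": "drive_tool", "payload": {
  "increments": [
    [0,-3,-2,1,0.02,0.12,0.03],
    [0,-5,-5,3,0.04,0.25,0.06],
    [0,-7,-8,5,0.06,0.38,0.09],
    [0,-7.1,-12,7,0.08,0.52,0.13],
    [0,-7.1,-16,9,0.1,0.65,0.16],
    [0,-7.1,-20,11,0.12,0.78,0.2],
    [0,-7.1,-23,12,0.14,0.92,0.23],
    [0,-7.1,-26.2,13.5,0.16,1.05,0.26],
    [0,-7.1,-26.2,13.5,0.18,1.18,0.29],
    [0,-7.1,-26.2,13.5,0.189,1.264,0.311],
    [0,-7.1,-26.2,13.5,0.189,1.264,0.311],
    [0,-4,-26.2,14.7,0.189,1.264,0.311],
    [0,-1,-26.2,16,0.189,1.264,0.311],
    [0,2.2,-26.2,17.2,0.189,1.264,0.311],
    [0,2.2,-26.2,17.2,0.189,1.264,0.311],
    [0,2.2,-26.2,17.2,0.189,1.264,0.311]
  ]
}}

```text
t: 26.15
tcp_pos: [0.3841, 0.2017, 0.1632]
tool_rot: [0.999, 0.03, 0.043, -0.0]
force: [1.1, -0.5, 0.6]
finger_gap: 0.998
```

Run:
```python
from ik import *
print(np.round(manip.sense()['q'],3))
p,Rt=grasp((.406,.203),.06,phi=np.radians(5),dz=.02,back=.15); plan(p,Rt)
p,Rt=grasp((.406,.203),.06,phi=np.radians(5),dz=.02); plan(p,Rt)
it=[((.406,.203),.06)]
cv2.imwrite('pics/o.png',overlay('side','',it,(220,200,350,310),5))
```

```text
[ 0.237  0.368  2.022 -0.027  0.667  1.769]
 row [-0.13  0.   -0.04] [ 0.002  0.001 -0.001] n>= 1.0
 row [-0.12 -0.02 14.96] [ 0.002  0.001 -0.001] n>= 3.0
```

View pics/o.png

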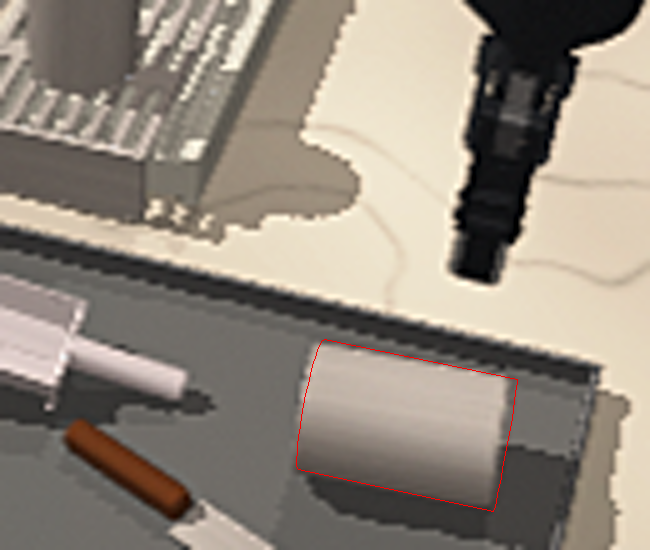

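>>> {"api": "drive_tool", "payload": {
  "increments": [
    [0,0.1,0,4,0,0,0],
    [0,0.1,0,8,0,0,0],
    [0,0.1,0,12,0,0,0],
    [0,0.1,0,14,0,0,0],
    [0,0.1,0,14.9,0,0,0],
    [0,0.1,0,14.9,0,0,0],
    [255,0.1,0,14.9,0,0,0],
    [255,0.1,0,14.9,0,0,0],
    [255,0.1,0,14.9,0,0,0],
    [255,0.1,0,14.9,0,0,0],
    [255,0.1,0,14.9,0,0,0]
  ]
}}

```text
t: 27.3
tcp_pos: [0.399, 0.203, 0.0178]
tool_rot: [0.998, 0.03, 0.047, -0.001]
force: [-1.6, -0.4, 7.6]
finger_gap: 0.691
```

Run:
```python
from ik import *
s=manip.sense();print(np.round(s['q'],3),s['tcp_pos'])
Q=RT(np.radians(5),.06)
plan([.386,.204,.22],Q,'up')
for pos in ([.45,.1,.3],[.5,.0,.3]):
    print(ik(np.array(pos),RT(np.radians(-85),.3)))
```

```text
[ 0.231  0.709  2.089 -0.066  0.251  1.804] [0.39902003 0.20295796 0.01783223]
up row [  0.61  -0.18 -20.25] [ 0.    -0.007  0.001] n>= 5.0
[0.103 0.925 1.191 2.481 2.507]
[-0.031  0.963  1.09   2.488  2.567]
```

>>> {"api": "drive_tool", "payload": {
  "increments": [
    [255,0.2,0,-2,0,0,0],
    [255,0.5,0,-6,0,0,0],
    [255,0.8,0,-10,0,0,0],
    [255,1.1,0,-14,0,0,0],
    [255,1.4,0,-18,0,0,0],
    [255,1.7,0,-22,0,0,0],
    [255,2,0,-26,0,0,0],
    [255,2,0,-26,0,0,0]
  ]
}}

```text
t: 28.1
tcp_pos: [0.3973, 0.2035, 0.2829]
tool_rot: [0.998, 0.03, 0.052, -0.002]
force: [0.6, -1.3, -1.1]
finger_gap: 0.694
```

Run:
```python
from ik import *
plan([.5,.02,.3],RT(np.radians(-40),.18),'mid')
plan([.5,.02,.3],RT(np.radians(-85),.3),'end')
```

```text
mid row [ 9.28 18.93 -0.78] [-0.038 -0.802 -0.117] n>= 6.0
end row [ 9.28 18.93 -0.78] [-0.171 -1.58  -0.205] n>= 11.0
```

>>> {"api": "drive_tool", "payload": {
  "increments": [
    [255,2,4,-0.5,0,-0.14,-0.02],
    [255,4,8,-0.8,-0.01,-0.28,-0.04],
    [255,6,12,-0.8,-0.02,-0.42,-0.06],
    [255,8,16,-0.8,-0.03,-0.56,-0.08],
    [255,9.3,18.9,-0.8,-0.035,-0.7,-0.1],
    [255,9.3,18.9,-0.8,-0.04,-0.83,-0.12],
    [255,9.3,18.9,-0.8,-0.07,-0.97,-0.14],
    [255,9.3,18.9,-0.8,-0.09,-1.1,-0.15],
    [255,9.3,18.9,-0.8,-0.12,-1.24,-0.17],
    [255,9.3,18.9,-0.8,-0.14,-1.38,-0.18],
    [255,9.3,18.9,-0.8,-0.16,-1.5,-0.2],
    [255,9.3,18.9,-0.8,-0.171,-1.58,-0.205],
    [255,9.3,18.9,-0.8,-0.171,-1.58,-0.205],
    [255,9.3,18.9,-0.8,-0.171,-1.58,-0.205],
    [255,9.3,18.9,-0.8,-0.171,-1.58,-0.205]
  ]
}}

```text
t: 29.6
tcp_pos: [0.4976, 0.0193, 0.2939]
tool_rot: [0.725, 0.109, -0.672, 0.101]
force: [0.5, 0.8, -0.7]
finger_gap: 0.691
```

Run:
```python
from ik import *
print(np.round(manip.sense()['q'],3))
plan([.5,.02,.3],RT(np.radians(-85),.3),'end')
p,Rt=place((.635,-.087),yaw=.3,phi=np.radians(-85),rim=.155,dz=.016); print(p,ik(p,Rt)); 
q=p.copy();q[2]=.26;plan(q,Rt,'hov high');plan(p,Rt,'hover')
```

```text
[-0.006  0.98   1.083 -0.526  2.503  1.11 ]
end row [-0.59  0.   -0.3 ] [-0.001  0.011  0.   ] n>= 1.0
[ 0.61977278 -0.09171033  0.21060551] [-0.129  1.242  0.638  2.562  2.736]
hov high row [ 4.01 14.21 -8.12] [-0.001  0.011  0.   ] n>= 4.0
hover row [ 8.93 14.21 -7.75] [-0.001  0.011  0.   ] n>= 4.0
```

>>> {"api": "drive_tool", "payload": {
  "increments": [
    [255,1.5,4.5,-2.5,0,0.011,0],
    [255,3,9,-5,0,0.011,0],
    [255,5,13,-7.5,0,0.011,0],
    [255,7.5,14.2,-7.8,0,0.011,0],
    [255,8.9,14.2,-7.8,0,0.011,0],
    [255,8.9,14.2,-7.8,0,0.011,0],
    [255,8.9,14.2,-7.8,0,0.011,0]
  ]
}}

```text
t: 30.3
tcp_pos: [0.6196, -0.0903, 0.211]
tool_rot: [0.728, 0.11, -0.67, 0.101]
force: [0.3, -0.0, -1.8]
finger_gap: 0.689
```

Run:
```python
from ik import *
s=manip.sense();print(np.round(s['q'],3))
T=R.from_quat(s['tool_rot']).as_matrix(); G=np.array(s['tcp_pos'])-.016*T[:,2]; print('G',G)
p,Rt=place((.635,-.087),yaw=.3,phi=np.radians(-85),dz=.016); plan(p,Rt,'down')
upview('p.png',G[:2],G[2]-.057)
```

```text
[-0.127  1.243  0.636 -0.86   2.567  0.759]
G [ 0.63488265 -0.08560108  0.21232595]
down row [11.    0.15  0.95] [-0.     0.004  0.001] n>= 3.0
```

>>> {"api": "drive_tool", "payload": {
  "increments": [
    [255,3,0.1,0.3,0,0,0],
    [255,6,0.1,0.5,0,0,0],
    [255,8.5,0.1,0.7,0,0,0],
    [255,9.8,0.1,0.8,0,0,0],
    [255,10.4,0.1,0.9,0,0,0],
    [255,10.4,0.1,0.9,0,0,0],
    [255,10.4,0.1,0.9,0,0,0]
  ]
}}

```text
t: 31.1
tcp_pos: [0.6204, -0.0921, 0.1069]
tool_rot: [0.728, 0.11, -0.669, 0.101]
force: [-0.5, 0.9, -1.6]
finger_gap: 0.687
```

>>> {"api": "drive_tool", "payload": {
  "increments": [
    [255,0.2,0,0.02,0,0,0],
    [255,0.4,0,0.04,0,0,0],
    [255,0.4,0,0.04,0,0,0],
    [255,0.4,0,0.04,0,0,0]
  ]
}}

```text
t: 31.5
tcp_pos: [0.6198, -0.0923, 0.1013]
tool_rot: [0.728, 0.11, -0.67, 0.101]
force: [0.0, -0.5, -1.4]
finger_gap: 0.701
```

>>> {"api": "drive_tool", "payload": {
  "increments": [
    [255,0.15,0,0.01,0,0,0],
    [255,0.3,0,0.02,0,0,0],
    [255,0.3,0,0.02,0,0,0]
  ]
}}

```text
t: 31.8
tcp_pos: [0.6199, -0.0919, 0.1009]
tool_rot: [0.727, 0.108, -0.671, 0.101]
force: [-2.2, -0.5, 6.2]
finger_gap: 0.693
```

Contact at the expected height; release and rise.

>>> {"api": "drive_tool", "payload": {
  "increments": [
    [20,0,0,0,0,0,0],
    [20,0,0,0,0,0,0],
    [20,0,0,0,0,0,0],
    [20,0,0,0,0,0,0],
    [20,-1,0,-0.2,0,0,0],
    [20,-4,0,-0.3,0,0,0],
    [20,-8,0,-0.6,0,0,0],
    [20,-12,0,-0.9,0,0,0],
    [20,-15,0,-1.2,0,0,0],
    [20,-15,0,-1.2,0,0,0],
    [20,-15,0,-1.2,0,0,0]
  ]
}}

```text
t: 32.9
tcp_pos: [0.6195, -0.0926, 0.2502]
tool_rot: [0.729, 0.11, -0.668, 0.101]
force: [-0.2, 0.9, 0.1]
finger_gap: 0.92
```

```bash
cat > chk.py <<'E'
from h import *
im=cv2.cvtColor(manip.snapshot('side'),cv2.COLOR_RGB2GRAY).astype(np.float32)
gx=cv2.Sobel(cv2.GaussianBlur(im,(3,3),0),cv2.CV_32F,1,0);gy=cv2.Sobel(cv2.GaussianBlur(im,(3,3),0),cv2.CV_32F,0,1);m=np.hypot(gx,gy)
def hl(c,rim,tx,ty):
    ax=np.array([np.sin(tx),np.sin(ty),1]);ax/=np.linalg.norm(ax);e1=np.cross([0,1,0],ax);e1/=np.linalg.norm(e1);e2=np.cross(ax,e1)
    P=np.float32([w2px('side',np.array([*c,rim])+ax*e+.03*(np.cos(t)*e1+np.sin(t)*e2)) for e in(0,.09) for t in np.linspace(0,6.28,24)])
    H=cv2.convexHull(P)[:,0]; S=np.vstack([np.linspace(H[i],H[(i+1)%len(H)],6,endpoint=False) for i in range(len(H))]);
    dst=np.linalg.norm(np.diff(np.vstack([S,S[:1]]),axis=0),axis=1)
    return S,dst
def score(*a):
    S,d=hl(*a); v=cv2.remap(m,S[:,0].astype(np.float32).reshape(-1,1),S[:,1].astype(np.float32).reshape(-1,1),1)[:,0]; return (v*d).sum()/d.sum()
from scipy.optimize import differential_evolution as de
for n,c,r in(('peg2',(.6336,.023),.045),('peg1',(.635,-.087),.045),('dryA',(.565,-.358),.016),('dryB',(.455,-.366),.016)):
    o=de(lambda p:-score((c[0]+p[0],c[1]+p[1]),r+p[4],p[2],p[3]),[(-.03,.03),(-.03,.03),(-.25,.25),(-.25,.25),(-.004,.02)],seed=1,maxiter=40,popsize=8)
    print(n,o.x.round(3),round(-o.fun,1),'nominal',score(c,r,0,0).round(1))
E
python3 chk.py; python3 -c "
from h import *
plan([.47,-.03,.3])"
```

```text
row [ -6.13 -10.39  11.94] [0.221 1.476 0.243] n>= 11.0Traceback (most recent call last):
  File "chk.py", line 14, in <module>
    o=de(lambda p:-score((c[0]+p[0],c[1]+p[1]),r+p[4],p[2],p[3]),[(-.03,.03),(-.03,.03),(-.25,.25),(-.25,.25),(-.004,.02)],seed=1,maxiter=40,popsize=8)
    return fun(*args, **kwargs)
    ret = solver.solve()
    next(self)
    ~~~~^^^^^^
    energy = self.func(parameters)
    return self.f(x, *self.args)
           ~~~~~~^^^^^^^^^^^^^^^
  File "chk.py", line 14, in <lambda>
    o=de(lambda p:-score((c[0]+p[0],c[1]+p[1]),r+p[4],p[2],p[3]),[(-.03,.03),(-.03,.03),(-.25,.25),(-.25,.25),(-.004,.02)],seed=1,maxiter=40,popsize=8)
                   ~~~~~^^^^^^^^^^^^^^^^^^^^^^^^^^^^^^^^^^^^^^^^
  File "chk.py", line 11, in score
    S,d=hl(*a); v=cv2.remap(m,S[:,0].astype(np.float32).reshape(-1,1),S[:,1].astype(np.float32).reshape(-1,1),1)[:,0]; return (v*d).sum()/d.sum()
        ~~^^^^
  File "chk.py", line 6, in hl
    P=np.float32([w2px('side',np.array([*c,rim])+ax*e+.03*(np.cos(t)*e1+np.sin(t)*e2)) for e in(0,.09) for t in np.linspace(0,6.28,24)])
                  ~~~~^^^^^^^^^^^^^^^^^^^^^^^^^^^^^^^^^^^^^^^^^^^^^^^^^^^^^^^^^^^^^^^^
  File "h.py", line 13, in w2px
    K,T=cam(n); c=T[:3,:3].T@(np.array(p)-T[:3,3]); q=K@c; return q[:2]/q[2]
        ~~~^^^
  File "h.py", line 9, in cam
    m=manip.camera_model(n); return np.array(m['mtx']),np.array(m['cam_to_world'])
ValueError: time passes only in moves, steps and waits
```

>>> {"api": "drive_tool", "payload": {
  "increments": [
    [20,-4,-1,1,0.02,0.13,0.02],
    [20,-6,-3,2.5,0.04,0.27,0.04],
    [20,-6.1,-5,4,0.06,0.4,0.07],
    [20,-6.1,-7,6,0.08,0.54,0.09],
    [20,-6.1,-8,8,0.1,0.67,0.11],
    [20,-6.1,-9,10,0.12,0.8,0.13],
    [20,-6.1,-10.4,11.9,0.14,0.94,0.15],
    [20,-6.1,-10.4,11.9,0.16,1.07,0.18],
    [20,-6.1,-10.4,11.9,0.18,1.2,0.2],
    [20,-6.1,-10.4,11.9,0.2,1.34,0.22],
    [20,-6.1,-10.4,11.9,0.221,1.476,0.243],
    [20,-6.1,-10.4,11.9,0.221,1.476,0.243],
    [20,-8,-10.4,8,0.221,1.476,0.243],
    [20,-12,-10.4,8,0.221,1.476,0.243],
    [20,-12,-10.4,8,0.221,1.476,0.243]
  ]
}}

```text
t: 34.45
tcp_pos: [0.507, -0.0204, 0.3653]
tool_rot: [1.0, 0.001, 0.003, 0.001]
force: [0.1, -0.0, 0.6]
finger_gap: 0.921
```

```bash
sed -i 's/^def cam(n)/import functools\n@functools.cache\ndef cam(n)/' h.py; python3 chk.py
```

```text
peg2 [-0.005 -0.     0.127 -0.165 -0.003] 150.7 nominal 126.9
peg1 [-0.007  0.004  0.105 -0.126 -0.001] 156.4 nominal 133.3
dryA [-0.011  0.025  0.057  0.027  0.016] 114.4 nominal 104.9
dryB [-0.004 -0.005  0.102 -0.125 -0.003] 117.7 nominal 110.5
```

```bash
sed -i 's/(-.25,.25),(-.25,.25)/(-.03,.03),(-.03,.03)/; s/popsize=8/popsize=12/' chk.py; python3 chk.py
python3 - <<'E'
from h import *
im=manip.snapshot('top')
# tray check: column profile along rack -x at y=-0.087..: brightness from x=.48 to .60
print([int(im[int(round(v)),int(round(u))].mean()) for x in np.arange(.5,.61,.005) for u,v in [w2px('top',[x,-.14,.038])]])
E
```

```text
peg2 [-0.002 -0.003  0.004  0.026  0.001] 155.4 nominal 127.3
peg1 [-0.005  0.006  0.029 -0.005  0.003] 151.4 nominal 133.0
dryA [-0.008  0.024  0.028  0.013  0.013] 111.9 nominal 104.9
dryB [ 0.001 -0.008  0.015  0.018 -0.003] 117.2 nominal 110.5
[88, 88, 83, 86, 87, 86, 86, 87, 85, 87, 86, 87, 90, 88, 86, 85, 81, 64, 65, 44, 38, 37]
```

>>> {"api": "drive_tool", "payload": {
  "increments": [
    [20,-3,5,0,0,0,0],
    [20,-5,10,0,0,0,0],
    [20,-7.5,15,0,0,0,0],
    [20,-10,20,0,0,0,0],
    [20,-12,25,0,0,0,0],
    [20,-14,30,0,0,0,0],
    [20,-17,35,0,0,0,0],
    [20,-20,40,0,0,0,0],
    [20,-23,45,0,0,0,0],
    [20,-26,50,0,0,0,0],
    [20,-28,56,0,0,0,0],
    [20,-28,56,0,0,0,0],
    [20,-28,56,0,0,0,0],
    [20,-28,56,0,0,0,0]
  ]
}}

```text
t: 36.0
tcp_pos: [0.2205, -0.5827, 0.3584]
tool_rot: [1.0, -0.002, -0.001, -0.002]
force: [0.9, 0.6, -0.5]
finger_gap: 0.921
```

```bash
python3 chk.py
python3 - <<'E'
from h import *
im=manip.snapshot('top')
for y in(-.14,-.05):print([int(im[int(round(v)),int(round(u))].mean()) for x in np.arange(.44,.61,.005) for u,v in [w2px('top',[x,y,.038])]])
for z,cs in((.106,[(.565,-.358),(.455,-.366)]),(.135,[(.6336,.023),(.635,-.087)])):
  for c in cs:
    u,v=w2px('top',[*c,z]);a,b=int(u)-20,int(v)-20;g=cv2.GaussianBlur(cv2.cvtColor(im,7)[b:b+40,a:a+40],(3,3),0)
    h=cv2.HoughCircles(g,3,1.5,40,param1=100,param2=5,minRadius=9,maxRadius=14); h=h[0][0] if h is not None else None
    print(c,h, px2w('top',a+h[0],b+h[1],z).round(3) if h is not None else '')
E
```

```text
peg2 [-0.    -0.008  0.007  0.003 -0.003] 160.4 nominal 131.0
peg1 [-0.003 -0.     0.03  -0.028 -0.003] 157.2 nominal 137.6
dryA [-0.005  0.009  0.025  0.03   0.005] 116.1 nominal 108.5
dryB [ 0.    -0.01   0.027  0.021 -0.004] 121.7 nominal 114.0
[157, 160, 158, 161, 164, 163, 163, 165, 164, 168, 166, 169, 169, 167, 169, 126, 112, 111, 110, 111, 112, 110, 84, 96, 177, 128, 132, 114, 125, 138, 106, 147, 140, 106]
[171, 171, 175, 173, 172, 174, 174, 174, 175, 176, 177, 140, 139, 141, 139, 120, 112, 111, 114, 110, 109, 110, 80, 170, 176, 134, 121, 105, 145, 124, 102, 141, 109, 98]
(0.565, -0.358) [20.25 20.25 11.4 ] [ 0.566 -0.356  0.106]
(0.455, -0.366) [20.25 18.75 11.85] [ 0.459 -0.367  0.106]
(0.6336, 0.023) [18.75 24.75 13.05] [0.624 0.027 0.135]
(0.635, -0.087) [20.25 18.75 13.05] [ 0.64  -0.088  0.135]
```

```bash
python3 -c "
from station import manip; print(manip.sense()['t']); print(manip.sign_off())"
```

```text
36.1
the job is handed in; nothing more can be done
None
```

The task is done and handed in after 36 s of robot time. `sign_off()` gave no verdict.

- **Dry beakers:** Both dry beakers (only two were present) now stand bottom up on the board. They are at about (0.566, -0.357) and (0.457, -0.367) m, roughly 110 mm apart.
- **Drip tray:** I pushed it until it met its stop, with about 16 N at the fingers. The last overhead image shows the front panel's edge at x ≈ 0.55 m, which is the home position.
- **Wet beakers:** Both wet beakers (two present) were turned bottom up and set over pegs 2 and 1, and I felt the deck before letting go of each. I then moved the arm well clear of everything.
- **Other items:** The scoop, spatula and cocoa jar were not handled. I did not measure their positions again at the end.

**Last checks:** Fitting beaker outlines to the side image put all four beakers upright and within about 10 mm of where I meant them to be.

- **Weak tilt check:** An outline fit with tilt left free gave about 0.1–0.2 rad on three of the four, including a dry beaker that had already been seen upright. I took this as depth ambiguity from a single camera. The later fits only allowed tilts up to 0.03 rad, so they confirm position and height more than tilt.
- **Peg 2:** The overhead circle fit put that beaker about 10 mm off the peg centre, where the side view gave about 8 mm in another direction. Both are within the 26 mm limit.
- **Peg 1:** The picture limit was used up before this beaker was set down, so I checked it with contact force and image fits only.

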